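Ready the swab-sample rack for the courier

ROBOT

A 6-joint arm with a two-finger parallel gripper is mounted at the origin on the work surface. World frame = base frame: x ahead of the robot, y to its left, z up, the work surface at z = 0. Lengths are in m, angles in rad, forces in N, time in s.
With the tool pointing down it reaches from about 0.4 to 0.825 m from the base axis. Payload 7 kg.
Tool frame: the origin (TCP) lies on the centre line of the jaws, within the pads' length; the fingertips stand ahead of it and the grasp point (between the pads) lies 5 mm behind it (env.tip_reach is the z of the fingertips in the tool frame, in m); z points along the fingers, y is the line along which they close (so a half turn about z gives the same grasp; the last joint's range is limited). The gripper opens to 88 mm and grips with 3 to 60 N. Pads are 19 mm wide; open, the fingers measure 130 mm over their backs; the gripper's body (78 mm by 193 mm) begins 47 mm behind the grasp point.
Start: joints at [-0.834, 0.359, 0.012, 0, -1.224, -0.288], TCP at [0.293, -0.608, 0.241] pointing down, gripper open.
Joint ranges: [-3.07, 3.07], [-1.43, 2.12], [-1.02, 1.25], [-3.03, 1.67], [-3.05, -0], [-3.03, 3.03]. Speed limits (rad/s): [2.39, 2.39, 3.01, 3.14, 3.14, 3.14].

INTERFACE

Orientations are given as a unit quaternion [w, x, y, z].
In Python, from plant import env gives the robot as it stands. Calls block until the motion is done:
- env.movep(position, orientation): joint-space move of the TCP to a pose.
- env.move_straight(position, orientation=None, velocity=0.15, guard=None): straight line of the TCP; orientation=None keeps the orientation; velocity is the mean speed in m/s. With guard (N) it stops when the force on the tool has changed by that much, and returns True; else False.
- env.set_joints(angles): joint-space move.
- env.ungrasp() and env.close_gripper(effort=None): open the fingers fully, or close them until they stop; effort is the grip in N (None keeps the last).
- env.wait(seconds).
- env.inverse_kinematics(position, orientation): joint angles nearest the present ones, or None.
- env.state(): the state.
- env.read_camera(name): name is "scene" or "top" or "wrist"; returns a dict with "frame" (400x640x3 uint8, blue, green, red), "z_map" (400x640 float32, m along the optical axis (not along the pixel's ray), 0 where there is no reading), "vertical_fov" (degrees; the focal length in pixels is half the picture's height over the tangent of half this angle, whatever the lens; pixels are square), "cx", "cy" (the principal point, pixels), "rvec" (rotation vector, rad) and "tvec" (3), from world to camera coordinates, as OpenCV has them. Camera axes: x right, y down, z forward; pixel columns grow to the right and rows downward; lengths in m; the calibration is good to about 2 mm. A picture is of the moment at which its call begins.
A pose or a line that the arm cannot do raises env.MotionError and nothing moves.
- env.sign_off(): hands the job in; it is judged then, once.
The state is a dict: "clock": time; "joint_positions": joint angles; "qd": joint speeds; "joint_efforts": joint torques, N m; "ee_pos": TCP position; "orientation": TCP orientation; "wrist_force": force on the tool from outside, world axes, zero at the start; "ft_torque": the same for the moment, N m; "finger_gap": finger opening in m; "grip_force": force on a finger pad.
Only numpy, scipy, OpenCV 4.12 (cv2) and the standard library are available. Lean on these libraries where they do the work, as an engineer would, in place of code of your own. Each camera call takes 0.05 s, during which the arm holds its last target. There are 200 camera calls.

TASK

Get the sample rack ready for the courier: pull the temperature logger out of its dock and lay it down in the shallow white tray, and load every swab carton on the table into the open upper mouth of the sloped lane so that they slide down and queue against the stop. Once all the cartons are queued, and not before, take the metal closing plate out of its wooden holder and slide it down into the slot at the upper end of the lane until it sits fully home. Leave the beaker, the jar and the flask where they are.

Things in the scene. Friction and masses are not known exactly. Their poses are not given: they have to be found in the camera images.
- lane: Sloped polished steel lane (friction about 0.16), fixed on the rack. Origin: on the deck's top face and centre line; x points down the slope (22 degrees, away from the robot), y across, z normal to the deck. Deck from x = -120 mm (upper end) to the stop at +140 mm; 52 mm wide inside; side guides 14 mm high, outside 31 mm off the centre line.
- mouth (a point): Point on the deck in the middle of the lane's open mouth (x = -78 mm in lane), axes as lane. The mouth is open above from x = -115 to -27 mm. Below it a hold-down strip 12 mm wide, 57 mm over the deck, on two arches (x = -22, +125 mm; 72 mm wide, 65 mm high) bars the way from above; a carton let go in the mouth slides down by itself.
- stop (a point): Middle of the stop's face on the deck, x = +140 mm in lane; the stop is an upright lip 30 mm high.
- slot_floor (a point): Centre of the floor of the upright slot at the lane's upper end, 100 mm above the table; x level, towards the low end, y across, z up. Slot 10 mm wide (x), 68 mm across (y), open at the top, held by two channels (26 to 42 mm off the centre line, 26 mm long in x) rising 70 mm above this point, with lips flared outwards 9 mm higher.
- holder: Fixed wooden block, 44 x 90 mm, 50 mm high, with a slot 10 mm (x) by 66 mm (y), 40 mm deep, in which the closing plate stands at the start. Origin: centre of its underside.
- plate: Closing plate, 110 g: aluminium, 6 mm thick (x), 60 mm wide (y), 95 mm high, with a black handle block on top, 14 mm thick (x), 40 mm wide (y), from 95 to 125 mm above the plate's lower edge. Origin: middle of the lower edge; z points up to the handle. At the start it stands in the holder, its lower edge 10 mm above the table.
- dock: Fixed grey read-out dock, 70 x 70 mm, 32 mm high, with a socket in the middle of its top for the logger. Origin: centre of its underside. A sprung detent in the socket holds the logger's blade: it takes a straight upward pull of about 10 to 15 N; the blade is clear after 20 mm.
- logger: Temperature logger, 45 g: white housing 18 mm (x) by 36 mm (y) by 50 mm high, with dark windows, and below it a steel plug blade 8 x 22 mm, 20 mm long. Origin: centre of the housing's underside, where the blade begins; z points to the housing's top. At the start it is plugged in upright, the housing standing on the dock.
- logger_center (a point): Point on the logger's axis 20 mm above its origin.
- tray: Fixed shallow white tray, 130 (x) x 120 (y) mm outside, 28 mm high, walls and floor 4 to 5 mm. Origin: centre of its underside. The logger is to lie in it.
- beaker: Bystander: glass beaker, 70 mm across, 85 mm high; origin centre of its underside.
- jar: Bystander: small jar with a green cap, 44 mm across, 75 mm high; origin centre of its underside.
- flask: Bystander: amber bottle with a white cap, 56 mm across, 130 mm high; origin centre of its underside.
- carton0: Swab carton (three or four of them are present), brown card box 44 (x) x 40 (y) mm, 46 mm high, 40 to 85 g. Origin: centre of its underside. It may go into the lane any way round.
- carton0_center (a point): Centre of carton0, 23 mm above its underside.
- carton1: Swab carton (three or four of them are present), brown card box 44 (x) x 40 (y) mm, 46 mm high, 40 to 85 g. Origin: centre of its underside. It may go into the lane any way round.
- carton1_center (a point): Centre of carton1, 23 mm above its underside.
- carton2: Swab carton (three or four of them are present), brown card box 44 (x) x 40 (y) mm, 46 mm high, 40 to 85 g. Origin: centre of its underside. It may go into the lane any way round.
- carton2_center (a point): Centre of carton2, 23 mm above its underside.
- carton3: Swab carton (three or four of them are present), brown card box 44 (x) x 40 (y) mm, 46 mm high, 40 to 85 g. Origin: centre of its underside. It may go into the lane any way round.
- carton3_center (a point): Centre of carton3, 23 mm above its underside.

How it is judged:
By the outcome, as a careful person would: the job done as asked, in the order asked, and still so for the second after the job is handed in, with the robot touching nothing.
Of carton0, carton1, carton2, carton3 only 3 to 4 are there at a start; the rules pass over those that are not, and their reading is None.
At some moment in a run one of carton0, carton1, carton2, carton3 may be knocked a few centimetres aside while the robot is not near it.
It also fails if it takes over 208 s, if anything falls off the work surface, if the arm or the gripper's body presses on something with over 40 N, if the wrist force passes 120 N, or if a joint passes its speed limit or range.

## Working session

There is one attempt and no reset: what is moved stays moved. The work goes in short steps, each a Python script; the robot and the scene stay as the last script left them, time stands still between calls to the robot, and variables do not carry over. Pictures are saved under pics/ and viewed, at most 14 in all, crops included, and the job is handed in when it is done.

```bash
ls; mkdir -p pics
cat > h.py <<'E'
import numpy as np, cv2
from plant import env
def cam(n):
    c=env.read_camera(n); c['f']=200/np.tan(np.radians(c['vertical_fov'])/2)
    c['R']=cv2.Rodrigues(np.array(c['rvec'],float))[0]; c['t']=np.array(c['tvec'],float).ravel(); return c
def cloud(c):
    v,u=np.mgrid[0:400,0:640]; z=c['z_map']
    P=np.stack([(u-c['cx'])/c['f']*z,(v-c['cy'])/c['f']*z,z],-1)
    W=(P-c['t'])@c['R']; W[z==0]=np.nan; return W
E
python3 - <<'E'
from h import *
for n in ('scene','top'):
    c=cam(n); cv2.imwrite(f'pics/{n}0.png',c['frame']); np.savez(f'{n}0.npz',W=cloud(c),F=c['frame'])
    print(n,-c['R'].T@c['t'],c['R'][2],c['f'],c['cx'],c['cy'])
s=env.state();print(s['clock'],s['ee_pos'],s['orientation'],env.tip_reach)
E
```

```text
pics
plant.py
scene [ 1.27278356 -0.33267367  0.96047539] [-0.57234868  0.27143978 -0.77378125] 475.76817962382717 323.7044915663785 200.5052448391585
top [ 0.44614797 -0.02453701  1.15008703] [ 0.15521927  0.0033505  -0.98787436] 379.0030291770528 316.43520751236304 206.23487403978666
0.1 [ 0.29264931 -0.60779535  0.23969091] [-2.57917521e-04 -2.22464302e-01  9.74940530e-01  7.28637258e-04] 0.014
```

View pics/scene0.png

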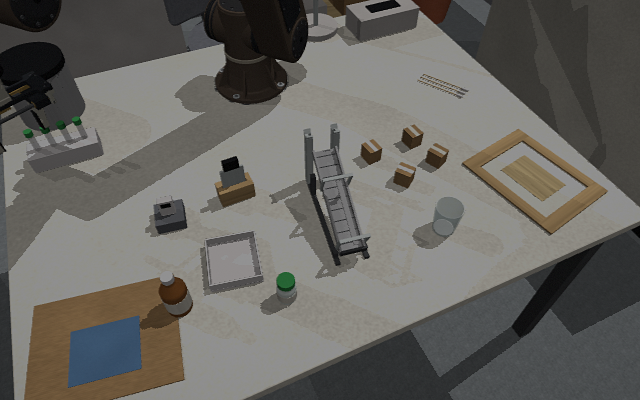

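View pics/top0.png

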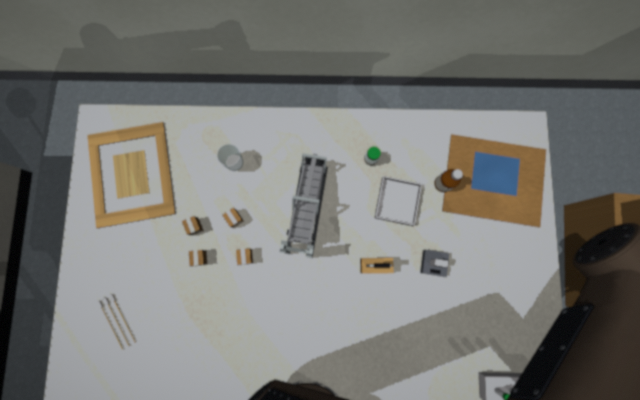

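The scene view shows four cartons at (371,151), (413,135), (437,154) and (404,173). The lane is around (335,200), the holder and plate at (235,180), the dock and logger at (170,212), and the tray at (233,260). The top view agrees. I'll measure these from the depth clouds next.

Run:
```python
from h import *
for n in ('scene','top'):
    d=np.load(f'{n}0.npz');W=d['W'];F=d['F']
    tab=(abs(W[...,2])<.02)&(W[...,0]>.35)&(W[...,0]<.9)&(abs(W[...,1])<.5)
    print(n,'table z',np.percentile(W[tab][:,2],[5,50,95]))
    m=((W[...,2]>.012)&(W[...,0]>.3)&(W[...,0]<.95)&(abs(W[...,1])<.55)).astype(np.uint8)
    N,L,S,C=cv2.connectedComponentsWithStats(m)
    for i in range(1,N):
        if S[i,4]<40: continue
        p=W[L==i]; zt=np.percentile(p[:,2],97); q=p[p[:,2]>zt-.006]
        (cx,cy),(a,b),ang=cv2.minAreaRect((q[:,:2]*1000).astype(np.float32))
        print('px',C[i].round(),'n',S[i,4],'ztop %.3f'%zt,'mean',p.mean(0).round(3),'top rect',[round(x) for x in(cx,cy,a,b,ang)],'col',F[L==i].mean(0).round())
```

```text
scene table z [-0.00376424 -0.00049402  0.00483879]
px [29. 14.] n 1659 ztop 0.616 mean [ 0.497 -0.449  0.588] top rect [509, -462, 11, 32, 12] col [14. 14. 16.]
px [ 39. 104.] n 80 ztop 0.315 mean [ 0.304 -0.542  0.306] top rect [306, -542, 16, 9, 90] col [11. 11. 11.]
px [335. 193.] n 3802 ztop 0.169 mean [0.619 0.005 0.095] top rect [489, 29, 85, 34, 81] col [89. 89. 89.]
px [412. 135.] n 323 ztop 0.048 mean [0.472 0.321 0.036] top rect [466, 325, 48, 43, 9] col [53. 70. 83.]
px [371. 150.] n 340 ztop 0.048 mean [0.478 0.185 0.037] top rect [473, 189, 48, 42, 8] col [59. 76. 90.]
px [437. 154.] n 338 ztop 0.048 mean [0.566 0.342 0.036] top rect [561, 347, 44, 45, 24] col [55. 72. 86.]
px [233. 181.] n 1219 ztop 0.133 mean [ 0.461 -0.2    0.065] top rect [453, -198, 18, 40, 9] col [50. 62. 70.]
px [404. 173.] n 348 ztop 0.048 mean [0.592 0.224 0.037] top rect [586, 229, 44, 43, 36] col [62. 79. 93.]
px [168. 213.] n 895 ztop 0.081 mean [ 0.473 -0.372  0.04 ] top rect [463, -371, 36, 19, 85] col [70. 68. 68.]
px [447. 214.] n 953 ztop 0.085 mean [0.764 0.239 0.055] top rect [764, 23
[... 1058 characters left out ...]
29, 44, 40, 36] col [101. 122. 140.]
px [192. 226.] n 276 ztop 0.049 mean [0.558 0.345 0.041] top rect [559, 348, 44, 42, 26] col [ 88. 108. 124.]
px [594. 328.] n 14429 ztop 0.726 mean [ 0.382 -0.361  0.675] top rect [323, -316, 25, 84, 1] col [27. 31. 36.]
px [244. 256.] n 241 ztop 0.050 mean [0.47  0.187 0.044] top rect [470, 190, 43, 39, 8] col [104. 125. 143.]
px [197. 258.] n 267 ztop 0.049 mean [0.464 0.323 0.042] top rect [465, 326, 44, 40, 6] col [ 92. 112. 128.]
px [435. 263.] n 620 ztop 0.083 mean [ 0.459 -0.366  0.039] top rect [459, -371, 34, 18, 82] col [99. 94. 92.]
px [377. 266.] n 505 ztop 0.137 mean [ 0.449 -0.194  0.065] top rect [449, -197, 13, 37, 1] col [ 79. 114. 137.]
```

```bash
cat >> h.py <<'E'
from scipy.spatial.transform import Rotation as Ro
def quat(z,y):
    z=np.array(z,float);z/=np.linalg.norm(z);y=np.array(y,float);y-=y@z*z;y/=np.linalg.norm(y)
    q=Ro.from_matrix(np.stack([np.cross(y,z),y,z],1)).as_quat();return q[[3,0,1,2]]
def down(deg,flip=0):
    a=np.radians(deg+180*flip);return quat([0,0,-1],[np.cos(a),np.sin(a),0])
def best(p,z,y):
    """orientation (either half turn) with IK whose last joint is nearest mid range"""
    o=[]
    for s in (1,-1):
        q=quat(z,np.array(y)*s);j=env.inverse_kinematics(p,q)
        if j is not None:o.append((abs(j[5]),q))
    return min(o,key=lambda t:t[0])[1] if o else None
def ydir(deg): a=np.radians(deg);return np.array([np.cos(a),np.sin(a),0])
def tops(W,xy,r,zlo,zhi):
    """rect of points in height band around xy: centre(mm), long side, short side, angle of long side"""
    m=(np.hypot(W[...,0]-xy[0],W[...,1]-xy[1])<r)&(W[...,2]>zlo)&(W[...,2]<zhi)
    N,L,S,C=cv2.connectedComponentsWithStats(m.astype(np.uint8)); 
    if N<2:return None
    i=1+S[1:,4].argmax();q=(W[L==i][:,:2]*1000).astype(np.float32)
    (cx,cy),(a,b),g=cv2.minAreaRect(q)
    if a<b:a,b,g=b,a,g+90
    return cx,cy,a,b,(g+90)%180-90,np.median(W[L==i][:,2])*1000,len(q)
def st(): 
    s=env.state();print('t %.1f'%s['clock'],np.round(s['ee_pos'],3),'F',np.round(s['wrist_force'],1),'gap %.4f grip %.1f'%(s['finger_gap'],s['grip_force']));return s
E
python3 - <<'E'
from h import *
q=best([.43,-.29,.34],[0,0,-1],ydir(84)); print(q)
env.movep([.43,-.29,.34],q)
st();c=cam('wrist');W=cloud(c);cv2.imwrite('pics/w1.png',c['frame']);print(-c['R'].T@c['t'])
print('logger',tops(W,(.461,-.371),.06,.07,.095))
print('dock',tops(W,(.461,-.371),.08,.024,.04))
print('handle',tops(W,(.451,-.197),.05,.12,.15))
print('holder',tops(W,(.451,-.197),.07,.04,.06))
print('tab',np.nanmedian(W[...,2]))
E
```

```text
[0.         0.05233596 0.99862953 0.        ]
t 1.4 [ 0.43 -0.29  0.34] F [-0.4 -0.8  0.4] gap 0.0879 grip 0.0
[ 0.34771769 -0.28158179  0.48321751]
logger (458.84930419921875, -370.1656188964844, 35.82754898071289, 18.305734634399414, 81.28828430175781, np.float64(80.73331450853442), 469)
dock (459.1700744628906, -370.5073547363281, 70.70520782470703, 70.23269653320312, -8.5709228515625, np.float64(31.148134124876698), 1866)
handle (449.1128234863281, -197.4214630126953, 39.829307556152344, 14.53779411315918, -88.71822392940521, np.float64(133.7457233893406), 594)
holder (449.2242126464844, -196.836181640625, 90.52417755126953, 44.37471389770508, -88.58865165710449, np.float64(49.14952161622548), 1526)
tab 1.6085479127939236e-06
```

View pics/w1.png

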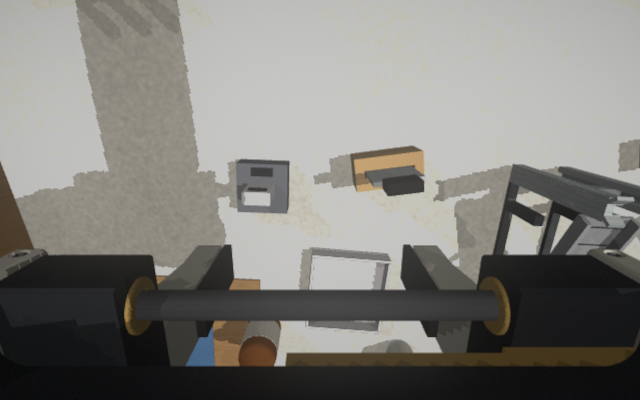

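The wrist view shows the logger at (257,197), the plate handle at (403,185) and the tray at (348,285). The sizes and heights measured for the logger, dock, handle and holder all match the ones given. I'll pull the logger now.

Run:
```python
from h import *
L=np.array([.459,-.3704]);q=best([*L,.061],[0,0,-1],ydir(81.4))
# feasibility of the tray pose
T=np.array([.645,-.267,0]);a=np.radians(36.5);h=np.array([np.cos(a),np.sin(a),0]);b=np.radians(50)
z=np.array([0,0,-np.cos(b)])+h*np.sin(b);tip=T+h*.033+[0,0,.010]
p=tip-.049*z;qt=best(p+[0,0,.1],z,ydir(-53.5));print(p,qt,env.inverse_kinematics(p,qt))
env.movep([*L,.16],q);env.move_straight([*L,.061],q,.12,guard=15);st()
env.close_gripper(50);st()
env.move_straight([*L,.10],q,.04);st();env.move_straight([*L,.22],q,.2)
c=cam('wrist');print('tray',tops(cloud(c),T,.11,.02,.036))
c=cam('scene');cv2.imwrite('pics/s2.png',c['frame'][100:300,100:420]);st()
```

```text
[ 0.64135356 -0.26969822  0.04149659] [ 0.40136019 -0.2838228   0.86071971  0.13234874] [-0.66155584  0.59679752 -0.07008911 -1.09769293 -0.97711552  0.42007544]
t 3.3 [ 0.46  -0.371  0.062] F [-0.5  0.5  1. ] gap 0.0878 grip 0.0
t 4.2 [ 0.459 -0.37   0.061] F [-0.9 -0.2 -0.4] gap 0.0356 grip 50.0
t 5.3 [ 0.459 -0.37   0.1  ] F [ 1.  -0.  -0.3] gap 0.0361 grip 50.0
tray (678.6895141601562, -334.33087158203125, 4.968750953674316, 0.05821657180786133, -9.421012878417969, np.float64(26.346269360526016), 3)
t 6.1 [ 0.458 -0.37   0.218] F [-1.1  0.  -0.6] gap 0.0357 grip 50.0
```

View pics/s2.png

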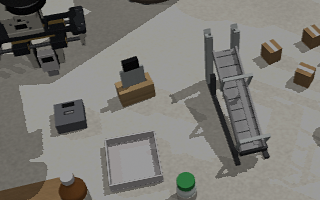

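The logger is out and held at about (47,58) in the crop, with a finger gap of 35.7 mm, and the dock is empty. Next I'll place it in the tray.

Run:
```python
from h import *
T=np.array([.645,-.267,0]);a=np.radians(36.5);h=np.array([np.cos(a),np.sin(a),0]);b=np.radians(50)
z=np.array([0,0,-np.cos(b)])+h*np.sin(b);tip=T+h*.033+[0,0,.010]
p=tip-.049*z;qt=best(p+[0,0,.1],z,ydir(-53.5))
env.movep(p+[0,0,.14],qt)
print(env.move_straight(p,qt,.12,guard=5));st()
env.ungrasp();env.wait(.3)
env.move_straight(p+np.array([0,0,.06])-.04*z,qt,.15)
env.move_straight(p+np.array([0,0,.18])-.04*z,qt,.25)
# towards lane & cartons
p2=np.array([.45,.10,.36]);q2=best(p2,[0,0,-1],ydir(90));env.movep(p2,q2)
c=cam('scene');cv2.imwrite('pics/s3.png',cv2.resize(c['frame'][200:310,170:330],None,fx=3,fy=3));W=cloud(c)
print('logger',tops(W,T,.05,.014,.06))
c=cam('wrist');W=cloud(c);np.savez('wl.npz',W=W,F=c['frame']);cv2.imwrite('pics/w3.png',c['frame']);st()
```

```text
False
t 8.8 [ 0.642 -0.27   0.042] F [-0.1 -0.4  0.5] gap 0.0357 grip 50.0
logger (647.1614990234375, -268.4728088378906, 71.8264389038086, 37.64268493652344, 36.9853401184082, np.float64(20.137420078679074), 378)
t 13.2 [0.45  0.099 0.359] F [0.7 1.1 0.5] gap 0.0875 grip 0.0
```

View pics/s3.png

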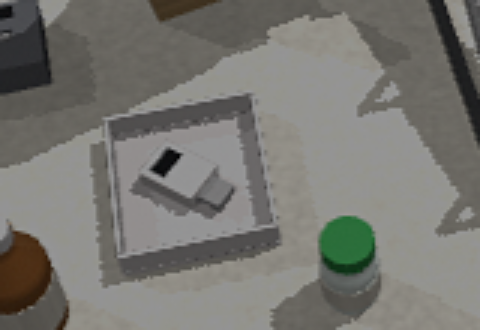

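View pics/w3.png

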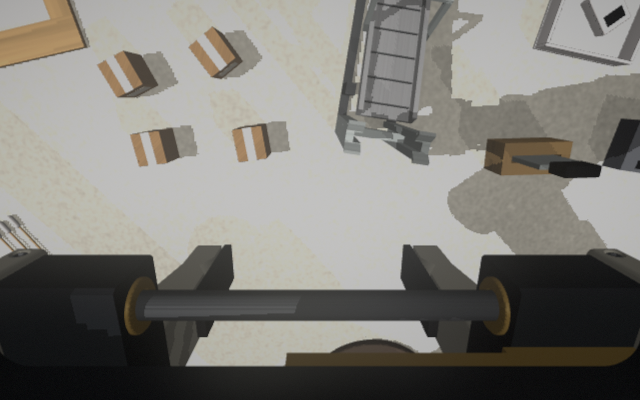

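The logger lies flat in the tray, at (190,175) in the crop. The wrist view shows the four cartons at (125,75), (215,52), (150,148) and (252,142), and the lane's upper end near (385,130). Now I'll measure the lane.

Run:
```python
from h import *
for n in ('wl','scene0','top0'):
    W=np.load(n+'.npz')['W']
    y0=np.radians(-9);d=np.array([np.cos(y0),np.sin(y0)]);e=np.array([-d[1],d[0]])
    p=W.reshape(-1,3);r=p[:,:2]-[.4885,.029];s=r@d;w=r@e
    k=(abs(w)<.05)&(s>-.03)&(s<.3)&(p[:,2]>.02);p,s,w=p[k],s[k],w[k]
    # deck: centre strip plane fit with slope 22deg, robust
    k=(abs(w)<.02)&(s>.02)&(s<.10); zz=p[k,2]+s[k]*np.tan(np.radians(22)); m=np.median(zz)
    k2=abs(zz-m)<.006; co=np.polyfit(s[k][k2],p[k,2][k2],1)
    print(n,'deck z at s=0: %.4f slope %.1f n %d'%(co[1],np.degrees(np.arctan(co[0])),k2.sum()))
    mid=[]
    for a in np.arange(.03,.09,.01):
        h=p[:,2]-np.polyval(co,s); k=(s>a)&(s<a+.01)&(h>.008)&(h<.03)
        if k.sum()>10: 
            L,R=w[k].min(),w[k].max(); mid.append((a+.005,(L+R)/2)); print('  s%.3f w %.4f %.4f'%(a+.005,L,R))
    if len(mid)>2: print('  mid fit',np.polyfit(*np.array(mid).T,1))
    print('  channels',tops(W,(.4885,.029),.06,.13,.2))
    for ws in (-1,1):
        k=(p[:,2]>.155)&(w*ws>0)&(s<.05); print('   ch',ws,'n',k.sum(),'s',s[k].min().round(4),s[k].max().round(4),'w',w[k].min().round(4),w[k].max().round(4),'zmax',p[k,2].max().round(4))
W=np.load('wl.npz')['W']
for xy in ((.470,.190),(.465,.326),(.560,.348),(.584,.229)): print('carton',np.round(tops(W,xy,.05,.04,.056),1))
```

```text
wl deck z at s=0: 0.1373 slope -22.0 n 2782
  s0.035 w -0.0287 0.0334
  s0.045 w -0.0289 0.0335
  s0.055 w -0.0288 0.0335
  s0.065 w -0.0287 0.0336
  s0.075 w -0.0286 0.0335
  s0.085 w -0.0288 0.0337
  mid fit [0.00327695 0.0022065 ]
  channels (482.9989929199219, -2.3935718536376953, 31.507856369018555, 16.729982376098633, -8.742889404296875, np.float64(169.54027741137764), 791)
   ch -1 n 4650 s -0.0181 0.0153 w -0.0402 -0.0 zmax 0.4443
   ch 1 n 26579 s -0.03 0.0149 w 0.0 0.05 zmax 0.453
scene0 deck z at s=0: 0.1382 slope -22.3 n 443
  s0.035 w -0.0307 0.0314
  s0.045 w -0.0306 0.0321
  s0.055 w -0.0308 0.0315
  s0.065 w -0.0306 0.0321
  s0.075 w -0.0308 0.0310
  s0.085 w -0.0308 0.0314
  mid fit [-0.00530526  0.00075588]
  channels (509.89520263671875, 59.935874938964844, 66.49339294433594, 17.111894607543945, -9.067138671875, np.float64(155.85885686082875), 209)
   ch -1 n 107 s -0.0155 0.0179 w -0.0425 -0.026 zmax 0.1799
   ch 1 n 108 s -0.017 0.0176 w 0.0253 0.0425 zmax 0.181
top0 deck z at s=0: 0.1377 slope -21.9 n 406
  s0.035 w -0.0300 0.0310
  s0.045 w -0.0306 0.0304
  s0.055 w -0.0303 0.0312
  s0.065 w -0.0298 0.0315
  s0.075 w -0.0304 0.0314
  s0.085 w -0.0305 0.0307
  mid fit [0.00129827 0.0002878 ]
  channels (511.7933349609375, 57.17334747314453, 70.94091796875, 20.468402862548828, -18.15674591064453, np.float64(169.99875928485824), 111)
   ch -1 n 66 s -0.0154 0.0154 w -0.0417 -0.0259 zmax 0.1813
   ch 1 n 74 s -0.0157 0.0153 w 0.0262 0.0424 zmax 0.1808
carton [470.  191.6  44.4  40.2   7.2  45.4 997. ]
carton [ 464.1  328.6   44.7   41.5    6.3   45.5 1012. ]
carton [ 558.6  350.1   44.6   40.8   24.7   45.4 1244. ]
carton [ 584.2  231.4   45.1   40.4   35.2   45.4 1274. ]
```

Run:
```python
from h import *
for n in ('wl','scene0','top0'):
    W=np.load(n+'.npz')['W']
    y0=np.radians(-9);d=np.array([np.cos(y0),np.sin(y0)]);e=np.array([-d[1],d[0]])
    p=W.reshape(-1,3);r=p[:,:2]-[.4885,.029];s=r@d;w=r@e
    c,sn=np.cos(np.radians(22)),np.sin(np.radians(22))
    X=s*c-(p[:,2]-.1376)*sn; H=s*sn+(p[:,2]-.1376)*c   # lane-parallel coords, X from slot centre
    k=(abs(w)<.02)&(abs(H)<.006)&(X<.3)&(X>-.05); print(n,'deck X',np.percentile(X[k],[0.5,50,99.5]).round(4))
    k=(abs(w)<.034)&(H>.060)&(H<.07)&(X>.04)&(X<.3); xs=np.sort(X[k]); print('  arch X',np.histogram(xs,np.arange(.04,.30,.01))[0], xs[:2].round(4))
    k=(abs(w)<.02)&(H>.02)&(H<.04)&(X>.2); print('  stop X',np.percentile(X[k],[2,50]).round(4) if k.sum() else 0)
```

```text
wl deck X [0.0217 0.0874 0.1568]
  arch X [ 0  0  0  0  0  0  0 49  0  0  0  0  0  0  0  0  0  0  0  0  0  0  0  0
  0] [0.1146 0.1149]
  stop X 0
scene0 deck X [0.0244 0.146  0.2894]
  arch X [ 0  0  0  0  0  0  0 29 87 15 16 19 14 19 17 18 15 17 20 19 16 19 83 56
  5] [0.1166 0.1172]
  stop X [0.2848 0.4436]
top0 deck X [0.0217 0.1176 0.2834]
  arch X [ 0  0  0  0  0  0  0 57 34 11  9 14  9  8 11 11  9 10 11 10 13 10 68  9
  0] [0.1148 0.1149]
  stop X [0.2804 0.4426]
```

```bash
cat >> h.py <<'E'
Y0=np.radians(-9);D=np.array([np.cos(Y0),np.sin(Y0),0]);EE=np.array([-D[1],D[0],0]);C22,S22=np.cos(np.radians(22)),np.sin(np.radians(22))
N=S22*D+np.array([0,0,C22]);DX=C22*D-np.array([0,0,S22]);O=np.array([.4885,.029,.1376])+.001*EE
def lane(x,y,H): return O+DX*(x+.1415)+EE*y+N*H
def tolane(p): r=p-O; return r@DX-.1415,r@EE,r@N
def cartons():
    """table cartons seen by scene+top (components at height ~46-48 mm, right size)"""
    out=[]
    for n in ('scene','top'):
        W=cloud(cam(n)); k=(W[...,2]>.04)&(W[...,2]<.056)&(W[...,0]>.35)&(W[...,0]<.85)&(W[...,1]>.08)&(W[...,1]<.55)
        M,L,S,_=cv2.connectedComponentsWithStats(k.astype(np.uint8)); o=[]
        for i in range(1,M):
            (cx,cy),(a,b),g=cv2.minAreaRect((W[L==i][:,:2]*1000).astype(np.float32))
            if min(a,b)>30 and max(a,b)<60:
                o.append((cx,cy))
        out.append(o)
    return out
def queue():
    x,y,h=tolane(cloud(cam('scene'))); k=(abs(y)<.02)&(h>.040)&(h<.050)&(x>-.12)&(x<.15)
    return np.histogram(x[k],np.arange(-.12,.16,.01))[0]
def load(xy):
    xy=np.array(xy); p=np.array([xy[0],xy[1]-.0,.26]); p[:2]-=0
    env.movep(p,best(p,[0,0,-1],ydir(90)))
    r=tops(cloud(cam('wrist')),xy,.05,.038,.056); print('meas',np.round(r,1))
    if not(40<r[2]<49 and 36<r[3]<45): print('BAD');return False
    c=(np.array(r[:2])/1000+xy)/2 if np.hypot(*(np.array(r[:2])/1000-xy))<.006 else np.array(r[:2])/1000
    q=best([*c,.032],[0,0,-1],ydir(r[4]+90))
    env.movep([*c,.12],q)
    if env.move_straight([*c,.032],q,.15,guard=15): print('contact');st();return False
    env.close_gripper(25);s=st()
    if not .036<s['finger_gap']<.047: print('BAD GRIP');return False
    env.move_straight([*c,.13],q,.25)
    b=lane(-.076,0,.034);q=best(b,-N,EE)
    env.movep(b+.12*N+[0,0,.03],q)
    print('guard',env.move_straight(b,q,.15,guard=8));st()
    env.ungrasp();env.move_straight(b+.11*N,q,.25)
    return True
E
python3 - <<'E'
from h import *
b=lane(-.076,0,.034);q=best(b,-N,EE);print(b,q,env.inverse_kinematics(b,q),env.inverse_kinematics(b+.12*N+[0,0,.03],q))
cs=cartons();print(np.round(cs,0).tolist())
x=min(cs[0],key=lambda c:np.hypot(c[0]-470,c[1]-190))
if load(np.array(x)/1000-[.0015,0]): print(queue())
c=cam('scene');cv2.imwrite('pics/s4.png',cv2.resize(c['frame'][90:270,270:470],None,fx=3,fy=3));st()
E
```

```text
[0.5612191  0.01849489 0.14458752] [-0.0149707   0.97860115 -0.07701758 -0.19022079] [ 0.27156793  0.48062801 -0.02283233 -0.15811494 -1.42135102  1.19375485] [ 0.2457261   0.45743858  0.26839213 -0.14942332 -1.73579027  1.16981948]Traceback (most recent call last):
  File "<stdin>", line 3, in <module>
    return _wrapfunc(a, 'round', decimals=decimals, out=out)
    return _wrapit(obj, method, *args, **kwds)
    conv = _array_converter(obj)
ValueError: setting an array element with a sequence. The requested array has an inhomogeneous shape after 1 dimensions. The detected shape was (2,) + inhomogeneous part.
```

Run:
```python
from h import *
cs=cartons();print([[tuple(int(v) for v in c) for c in o] for o in cs])
x=min(cs[0]+cs[1],key=lambda c:np.hypot(c[0]-470,c[1]-190))
if load(np.array(x)/1000): print(queue())
c=cam('scene');cv2.imwrite('pics/s4.png',cv2.resize(c['frame'][90:270,270:470],None,fx=3,fy=3));st()
```

```text
[[(465, 326), (473, 188), (561, 346), (585, 228)], [(583, 228)]]
meas [ 469.8  191.5   45.2   39.8    7.9   45.3 1476. ]
t 16.2 [0.472 0.19  0.032] F [-0.1  0.3  0.4] gap 0.0397 grip 25.0
guard True
t 18.8 [0.56  0.019 0.144] F [0.8 1.3 4.7] gap 0.0400 grip 25.0
[ 0  0  0  0  0  0  0  0  0  0  0  0  0  0  0  0  0  0  0  0  0 11 45 46
  9 53 22  0]
t 20.5 [0.601 0.012 0.246] F [-0.2 -0.9  0.4] gap 0.0874 grip 0.0
```

View pics/s4.png

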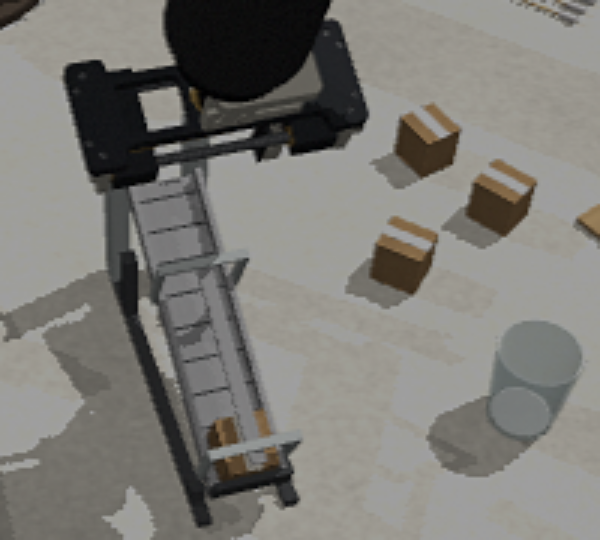

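The first carton is queued at the stop, at (240,450) in the crop. Three are still on the table, at (428,140), (503,197) and (405,255). I'll load those the same way, detecting them again before each one.

Run:
```python
from h import *
for k in range(3):
    cs=cartons();print([[tuple(int(v) for v in c) for c in o] for o in cs])
    l=cs[0] if len(cs[0])>=len(cs[1]) else cs[1]
    if not l: break
    x=min(l,key=lambda c:np.hypot(c[0]-560,c[1]-20))
    if not load(np.array(x)/1000): break
    env.wait(.3);print(queue())
c=cam('scene');cv2.imwrite('pics/s5.png',cv2.resize(c['frame'][90:270,270:470],None,fx=3,fy=3));st()
```

```text
[[(467, 325), (560, 347), (585, 228)], []]
meas [ 583.7  231.3   44.9   40.4   35.7   45.3 1496. ]
t 23.7 [0.585 0.23  0.032] F [-0.1  0.2  0.1] gap 0.0401 grip 25.0
guard True
t 26.3 [0.56  0.019 0.144] F [ 2.5 -0.3  4.5] gap 0.0400 grip 25.0
[ 0  0  0  0  0  0  0  0  0  0  0  0  0  0  0  0  0 26 45 48 48 49 48 48
  9 59 22  0]
[[(466, 325), (560, 347)], []]
meas [ 463.9  328.6   44.4   40.     6.9   45.3 1480. ]
t 31.8 [0.465 0.327 0.032] F [-0.4 -0.1 -0.1] gap 0.0401 grip 25.0
guard True
t 34.7 [0.56  0.019 0.144] F [0.8 1.4 4.9] gap 0.0400 grip 25.0
[ 0  0  0  0  0  0  0  0  0  0  0  0  1 43 41 50 45 48 46 43 49 48 49 47
  8 56 20  0]
[[(560, 348)], []]
meas [ 558.4  350.5   44.9   39.8   24.8   45.3 1483. ]
t 40.2 [0.56  0.349 0.032] F [-0.1 -0.2  0.7] gap 0.0396 grip 25.0
guard True
t 43.2 [0.56  0.019 0.144] F [1.5 1.  5. ] gap 0.0402 grip 25.0
[ 0  0  0  0  0  0  0  0 24  6 43 45 46 42 43 47 47 43 49 46 49 48 45 45
  9 56 25  0]
t 45.1 [0.602 0.012 0.246] F [-0.1 -0.5 -0.5] gap 0.0877 grip 0.0
```

View pics/s5.png

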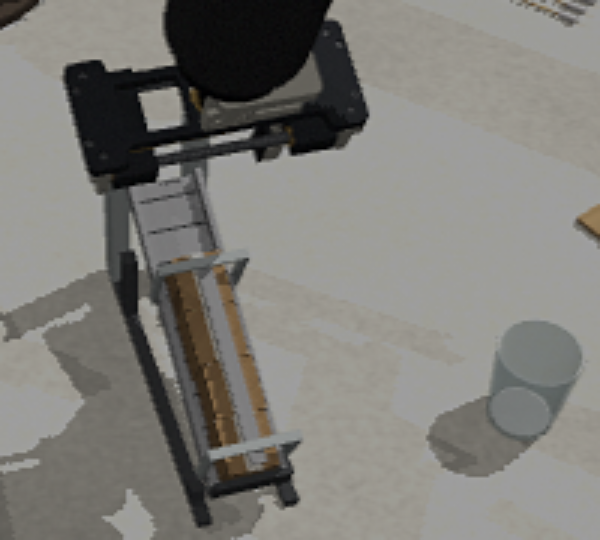

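All four cartons are queued, with the column running from (195,260) to (250,470) in the crop, and the mouth is clear. Next come a closer look at the slot and the plate grasp.

Run:
```python
from h import *
p=np.array([.4885,.030,.34]);q=best(p,[0,0,-1],D);env.movep(p+[0,0,.02],q)
c=cam('wrist');W=cloud(c);cv2.imwrite('pics/w6.png',c['frame']);print('cam',-c['R'].T@c['t'])
def ch(W):
    r=W.reshape(-1,3)-[.4885,.029,0];s=r@D;w=r@EE;z=r[:,2]
    for ws in (-1,1):
        for lo,hi in ((.165,.172),(.172,.19)):
            k=(z>lo)&(z<hi)&(w*ws>.015)&(w*ws<.055)&(abs(s)<.03)
            if k.sum()>5:print(ws,lo,k.sum(),'s',s[k].min().round(4),s[k].max().round(4),'w',w[k].min().round(4),w[k].max().round(4))
ch(W);print('scene');ch(cloud(cam('scene')))
P=np.array([.4491,-.1974]);q=best([*P,.121],[0,0,-1],ydir(1.4))
env.movep([*P,.24],q);c=cam('wrist');print('handle',np.round(tops(cloud(c),P,.05,.12,.15),1))
print(env.move_straight([*P,.121],q,.12,guard=12));st()
env.close_gripper(45);st()
```

```text
cam [ 0.47473422 -0.05009722  0.50328936]
-1 0.165 197 s -0.0125 0.012 w -0.041 -0.025
-1 0.172 271 s -0.0153 0.0148 w -0.0409 -0.0247
1 0.165 192 s -0.0133 0.0119 w 0.0266 0.0431
1 0.172 255 s -0.0162 0.0149 w 0.0266 0.0432
scene
-1 0.165 40 s -0.0098 0.0162 w -0.0421 -0.0265
-1 0.172 38 s -0.013 0.0187 w -0.042 -0.0266
1 0.165 41 s -0.0101 0.0167 w 0.0257 0.0424
1 0.172 37 s -0.0128 0.0168 w 0.0257 0.0415
handle [ 450.5 -197.2   40.3   13.5  -88.6  134.1  915. ]
False
t 49.0 [ 0.45  -0.197  0.122] F [ 0.3 -0.2 -0.5] gap 0.0877 grip 0.0
t 50.2 [ 0.449 -0.197  0.121] F [0.  0.4 0.4] gap 0.0139 grip 45.0
```

View pics/w6.png

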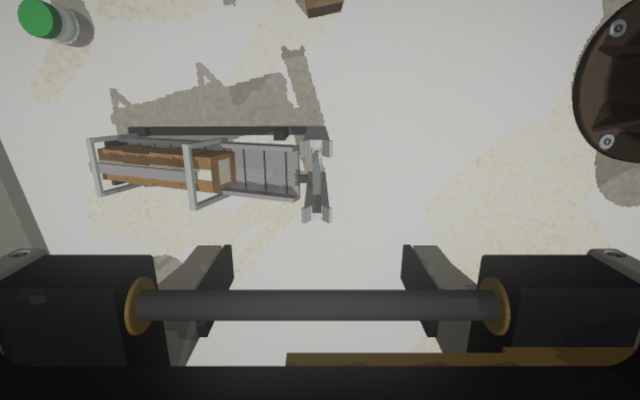

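The wrist view shows the slot channels at (316,148) and (316,212), with four cartons in the lane and the mouth empty. The plate's handle is gripped with a gap of 13.9 mm. Now I'll lift it and insert it.

Run:
```python
from h import *
P=np.array([.4491,-.1974]);s=env.state()
env.move_straight([*P,.20],None,.08);st();env.move_straight([*P,.34],None,.2);st()
S=np.array([.4885,.029,0])+.0008*EE
q=best(S+[0,0,.30],[0,0,-1],D)
env.movep(S+[0,0,.33],q)
print(env.move_straight(S+[0,0,.300],q,.08,guard=8));
c=cam('scene');cv2.imwrite('pics/s7.png',cv2.resize(c['frame'][90:220,270:400],None,fx=4,fy=4))
print(env.move_straight(S+[0,0,.255],q,.05,guard=10));st()
```

```text
t 51.3 [ 0.449 -0.197  0.199] F [-0.   1.2 -1.2] gap 0.0139 grip 44.9
t 52.1 [ 0.449 -0.197  0.339] F [-0.3  0.  -2.2] gap 0.0139 grip 44.9
False
False
t 54.7 [0.489 0.03  0.255] F [-0.1  0.2 -1.5] gap 0.0139 grip 44.9
```

View pics/s7.png

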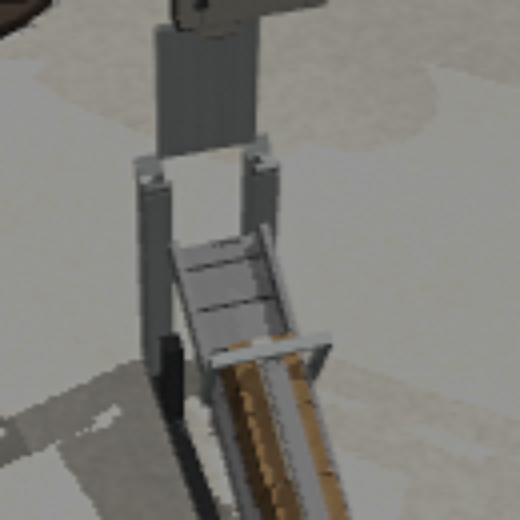

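The plate hung square between the two channel lips, at (150,165) and (262,150). It has since gone 35 mm into the slot without contact, so I'll carry on down.

Run:
```python
from h import *
S=np.array([.4885,.029,0])+.0008*EE
print(env.move_straight(S+[0,0,.216],None,.06,guard=12));st()
print(env.move_straight(S+[0,0,.205],None,.02,guard=10));s=st()
env.ungrasp();env.wait(.3);st()
z=s['ee_pos'][2]
env.move_straight(S+[0,0,z+.10],None,.15);env.movep([.42,-.22,.36],best([.42,-.22,.36],[0,0,-1],ydir(90)))
c=cam('scene');W=cloud(c);cv2.imwrite('pics/s8.png',c['frame'][90:330,130:480])
print('handle top',np.round(tops(W,S[:2],.04,.20,.26),1));print(queue())
print('logger',np.round(tops(W,(.645,-.267),.05,.014,.06),1));print(cartons());st()
```

```text
False
t 55.5 [0.489 0.03  0.216] F [-0.5 -0.1 -0.9] gap 0.0139 grip 44.9
True
t 55.9 [0.489 0.03  0.211] F [1.  0.8 2.5] gap 0.0136 grip 45.0
t 57.5 [0.489 0.03  0.21 ] F [-0.7  0.8 -0.4] gap 0.0878 grip 0.0
handle top [492.1  28.4  40.4  17.9  80.8 216.7 202. ]
[ 0  0  0  0  0  0  0  0 24  5 46 46 44 45 44 49 46 50 47 45 46 47 48 48
  9 55 24  0]
logger [ 647.9 -268.9   70.1   36.3   34.8   20.2  385. ]
[[], []]
t 60.5 [ 0.419 -0.221  0.361] F [-0.  0. -0.] gap 0.0877 grip 0.0
```

View pics/s8.png

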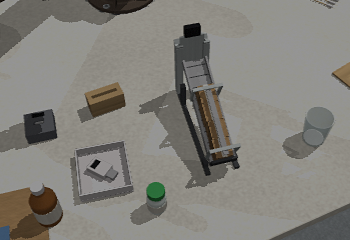

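The plate is home in the slot at (192,45): the floor contact came at TCP z = 0.211 m, as expected. The cartons are queued, the logger is lying in the tray, and nothing else has moved.

```bash
python3 -c "
from h import *
print(env.sign_off())"
```

```text
the job is handed in; nothing more can be done
None
```

The job is handed in at about 61 s on the robot's clock (sign-off gave no verdict): the logger lies flat in the tray, all four cartons are queued against the stop, the closing plate went in after them and is fully home, and the beaker, jar and flask were not touched.

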